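# Set the green bench timer for a four-minute watch test

### The arm

A 6-joint arm with a two-finger parallel gripper is mounted at the origin on the work surface. World frame = base frame: x ahead of the robot, y to its left, z up, the work surface at z = 0. Lengths are in mm, angles in rad, forces in N, time in s.
With the tool pointing down it reaches from about 275 to 1000 mm from the base axis. Payload 8.4 kg.
Tool frame: the origin (TCP) lies between the finger pads, 19 mm behind the fingertips; this is the grasp point; z points along the fingers, y is the line along which they close (so a half turn about z gives the same grasp; the last joint's range is limited). The gripper opens to 85 mm and grips with 20 to 120 N. Pads are 22 mm wide; open, the fingers measure 114 mm over their backs; the gripper's body (76 mm by 85 mm) begins 54 mm behind the grasp point. The pads swing forward as they close: fully open they stand 13 mm farther back than shut.
Start: joints at [-1.126, 0.353, 1.633, -0, 1.155, -0.002], TCP at [270.05, -563.65, 249.981] pointing down, gripper open.
Joint ranges: [-2.63, 2.63], [-0.92, 2.1], [0.06, 2.66], [-1.3, 4.44], [0, 2.69], [-3.02, 3.02]. Speed limits (rad/s): [2.22, 2.22, 2.79, 3.14, 3.14, 3.14].

### API

Orientations are given as [roll, pitch, yaw] about the fixed x, y, z axes, in that order (R = Rz(yaw) Ry(pitch) Rx(roll)).
In Python, from rig import r gives the robot as it stands.
- The arm moves only by the shell command python3 steer.py [FORCE], which reads ROWS from standard input. ROWS is a JSON object whose key "offsets" holds a list of rows, 1 to 5 of them, each of 7 numbers: a rotation vector rx, ry, rz in fractions of the full range, 1 being 4 rad, then dx, dy, dz in parts of the range, where 1.0 means 60 cm, then the opening from 0.0 (shut) to 1.0 (fully open); each row shifts and turns the commanded pose from where the row before left it, along the tool's axes as they then stand; what a row does not reach is not made up. A row lasts 1/12 s, in which the tool goes at most 41.7 mm and 0.125 rad, less where a joint would pass 70% of its speed; a pose out of reach is approached as far as the arm can. The fingers move at their own pace and stop on an object; FORCE is the grip in N (left out, the last holds). Time passes only in rows, so rows that do not move let the fingers close. It prints the time, the measured TCP pose, the force, the opening and the grip force at its end. Shift and turn numbers lie between -1 and 1, and a call with a number outside is refused. Input that does not fit is refused with a message, and nothing moves.
- r.sense(): the state, without advancing time (a new reading comes with each control period).
- r.grab_frame(name): name is "scene" or "top" or "wrist"; returns the picture (384x512x3 uint8, red, green, blue); there is no depth.
- r.camera_params(name): a dict with "fx", "fy", "cx", "cy" (pixels), "rvec" (rotation vector, rad) and "tvec" (3), from world to camera coordinates, as OpenCV has them. Camera axes: x right, y down, z forward; pixel columns grow to the right and rows downward; lengths in mm; the calibration is good to about 2 mm. A picture is of the moment at which its call begins: read the wrist's pose just before it. camera_params takes no time and is no camera call; for the wrist camera it gives the pose at the moment of the call.
- r.sign_off(): hands the job in; it is judged then, once.
The state is a dict: "clock": time; "qpos": joint angles; "qvel": joint speeds; "joint_efforts": joint torques, N m; "eef_pos": TCP position; "tcp_rot": TCP orientation; "contact_force": force on the tool from outside, world axes, zero at the start; "wrist_torque": the same for the moment, N m; "opening": opening from 0.0 (shut) to 1.0 (fully open); "grasp_force": force on a finger pad.
Only numpy, scipy, OpenCV 4.12 (cv2) and the standard library are available. Lean on these libraries where they do the work, as an engineer would, in place of code of your own. Each camera call takes 0.05 s, during which the arm holds its last target. There are 200 camera calls.

### The job

The sports watch is about to get its four-minute test: on the green timer, twist the dial clockwise past its red top mark to wind it, then turn it back to the orange four-minute mark and let go. Leave the black timer's dial as it is set, and do not shift or knock over the amber jar.

Things in the scene. Friction and masses are not known exactly. Their poses are not given: they have to be found in the camera images.
- green_timer_grip (a point): Timer with GREEN round housing (96 mm wide, 32 high, fixed to the counter): the point on its dial's upright axis, 66 mm above the counter, for the TCP in a grasp from above. Frame is the housing's: z up, x from axis to the white 0 mark. 9 minute marks on the face, 9 deg apart, clockwise from above: 0 white, 4 orange, 8 red (top). Bar along x at dial 0; its pointer end has a black line.
- green_timer_dial (a joint): Turn of the green timer's ivory dial, rad, clockwise from above: 0 at 0 mark, 0.628 at orange 4 min, 1.257 at red top mark, stop at 1.43. Starts at 0 to 0.3. Light friction (0.05 N m); stays where left, does not run down. Grip: upright bar over the axis, 46 mm long, 14 wide, 40 to 68 mm above the counter, on a 48 mm disc with top 40 mm up (keep fingertips above it).
- black_timer_pointer (a point): Pointer end of the dial bar of the other timer, of the same build but with a BLACK housing: 23 mm from its axis, 66 mm above the counter. Its frame turns with that dial; x runs from the axis outward along the bar. Not to be turned.
- jar: Closed jar of amber glass with a dark lid, 60 mm in diameter, 85 mm high, loose, standing on the counter; origin at the centre of its underside, z up. Not to be moved.

How it is judged (in metres and radians):
On the way:
1. the green timer's dial has been turned past the red top mark (value of joint green_timer_dial above 1.257 rad), for 0.1 s.
At the end, for the whole second after the job is handed in: The green timer's dial points within 0.18 rad (10 degrees) of the orange 4-minute mark (0.628 rad), after having been past the red top mark (1.257 rad) for at least 0.1 s; the black timer's pointer is within 6 mm of where it was, and the amber jar stands upright within 30 mm of where it was (value of joint green_timer_dial between 0.448 and 0.808 rad and not (distance of black_timer_pointer from where it was at the start of the episode above 0.006 m) and not (distance of jar from where it was at the start of the episode above 0.03 m or angle between jar's own z axis and vertical above 0.5 rad)); the robot touches nothing.
It fails at once if the black timer's dial is turned (its pointer moves more than 6 mm) (distance of black_timer_pointer from where it was at the start of the episode above 0.006 m).
It fails at once if the amber jar is shifted more than 30 mm or tipped over (distance of jar from where it was at the start of the episode above 0.03 m or angle between jar's own z axis and vertical above 0.5 rad).
It also fails if it takes over 32 s, if anything falls off the work surface, if the arm or the gripper's body presses on something with over 40 N, if the wrist force passes 120 N, or if a joint passes its speed limit or range.

## Working session

There is one attempt and no reset: what is moved stays moved. The work goes in short steps, Python scripts to look and compute and a shell command to move; the robot and the scene stay as the last step left them, time stands still between calls to the robot, and variables do not carry over. Pictures are saved under pics/ and viewed, at most 10 in all, crops included, and the job is handed in when it is done.

```bash
ls; mkdir -p pics; python3 - <<'E'
from rig import r
import cv2
for n in("scene","top"):
    cv2.imwrite(f"pics/{n}0.png",r.grab_frame(n)[:,:,::-1]); print(n,r.camera_params(n))
print(r.sense())
E
```

```text
pics
rig.py
steer.py
scene {'fx': 376.5391032344776, 'fy': 376.5391032344776, 'cx': 256.9288453643856, 'cy': 189.83808042867526, 'rvec': array([ 2.29092067,  1.31407477, -0.37902447]), 'tvec': array([-266.21596663, -371.36148163,  975.88377883])}
top {'fx': 394.68831167796844, 'fy': 394.68831167796844, 'cx': 256.33572829692775, 'cy': 184.5096205372918, 'rvec': array([ 2.15744176, -2.15535954,  0.20164693]), 'tvec': array([-16.91745655, 551.71250136, 762.61310052])}
{'clock': 0.1, 'qpos': array([-1.12643042e+00,  3.53603886e-01,  1.63407638e+00,  7.12333102e-06,
        1.15517624e+00, -2.40302738e-03]), 'qvel': array([-2.82179530e-05,  1.16519372e-03, -3.31509657e-04,  6.64868866e-04,
       -1.07452391e-03,  4.28041913e-04]), 'joint_efforts': array([ 1.62780721e-04, -6.06358480e+01, -3.42817068e+01, -3.89121533e-05,
        3.96084521e-03, -2.01094377e-05]), 'eef_pos': array([ 269.85883482, -563.28716472,  249.31400965]), 'tcp_rot': array([-3.14032882e+00, -9.55029755e-06,  4.46766050e-01]), 'contact_force': array([0.40414509, 0.63744254, 0.48283754]), 'wrist_torque': array([ 0.0365005 ,  0.00579563, -0.01436733]), 'grasp_force': 0.0, 'opening': 1.0017942656846497}
```

View pics/top0.png

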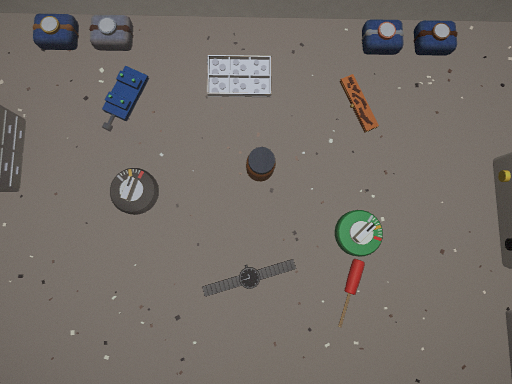

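View pics/scene0.png

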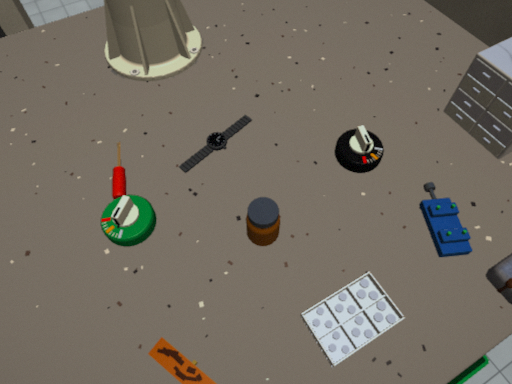

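The top view shows the green timer at (360,232), the black one at (134,190) and the jar at (261,163). In the scene view they are at (128,219), (360,150) and (263,222). Next I'll measure the housing, the marks and the bar.

```bash
cat > h.py <<'E'
import numpy as np,cv2
from rig import r
def ray(n,uv,P=None):
    P=P or r.camera_params(n); R,_=cv2.Rodrigues(P["rvec"])
    d=R.T@np.array([(uv[0]-P["cx"])/P["fx"],(uv[1]-P["cy"])/P["fy"],1.]); return -R.T@P["tvec"],d/np.linalg.norm(d)
def plane(n,uv,z,P=None):
    o,d=ray(n,uv,P); return o+d*(z-o[2])/d[2]
def cross(a,b):
    (o1,d1),(o2,d2)=a,b; s=np.linalg.lstsq(np.c_[d1,-d2],o2-o1,rcond=None)[0]
    p,q=o1+s[0]*d1,o2+s[1]*d2; return (p+q)/2,np.linalg.norm(p-q)
E
python3 - <<'E'
from h import *
tiles=[]
for n,(u,v) in(("top",(360,232)),("scene",(128,219))):
    im=cv2.imread(f"pics/{n}0.png"); hsv=cv2.cvtColor(im,cv2.COLOR_BGR2HSV)
    x0,y0=u-32,v-36
    m=np.zeros(im.shape[:2],np.uint8);sub=hsv[y0:y0+72,x0:x0+64]
    g=((sub[...,0]>50)&(sub[...,0]<85)&(sub[...,1]>120)).astype(np.uint8)
    c=max(cv2.findContours(g,0,1)[0],key=cv2.contourArea); print(n,"green hull ell",cv2.fitEllipse(cv2.convexHull(c)+[x0,y0]))
    # red, orange marks
    for nm,lo,hi in(("red",-8,8),("orange",10,25)):
        h=(sub[...,0].astype(int)+8)%180-8
        k=((h>=lo)&(h<=hi)&(sub[...,1]>130)&(sub[...,2]>110)).astype(np.uint8)
        _,_,st,ce=cv2.connectedComponentsWithStats(k)
        for s,e in zip(st[1:],ce[1:]):
            if s[4]>1: p=e+[x0,y0]; print(nm,s[4],p.round(1),plane(n,p,32).round(1))
    tiles.append(cv2.resize(im[y0:y0+72,x0:x0+64],None,fx=6,fy=6,interpolation=cv2.INTER_CUBIC))
cv2.imwrite("pics/crop.png",np.hstack(tiles))
E
```

```text
top green hull ell ((359.005859375, 232.24302673339844), (43.30492401123047, 46.87095260620117), 139.46336364746094)
red 25 [377.4 237.9] [ 443.7 -264.3   32. ]
red 89 [357.6 263.6] [ 392.2 -221.3   32. ]
orange 15 [377.4 226.9] [ 466.2 -265.5   32. ]
scene green hull ell ((128.12515258789062, 220.0512237548828), (49.88652420043945, 54.763607025146484), 68.17144012451172)
red 170 [117.8 189.1] [ 394.1 -225.3   32. ]
red 24 [105.1 219.4] [ 444.2 -266.5   32. ]
orange 4 [103.5 218. ] [ 440.  -268.2   32. ]
orange 5 [109.4 217.6] [ 444.6 -258.7   32. ]
orange 3 [105. 221.] [ 447.2 -267.8   32. ]
orange 29 [109.5 228.9] [ 466.4 -265.9   32. ]
```

View pics/crop.png

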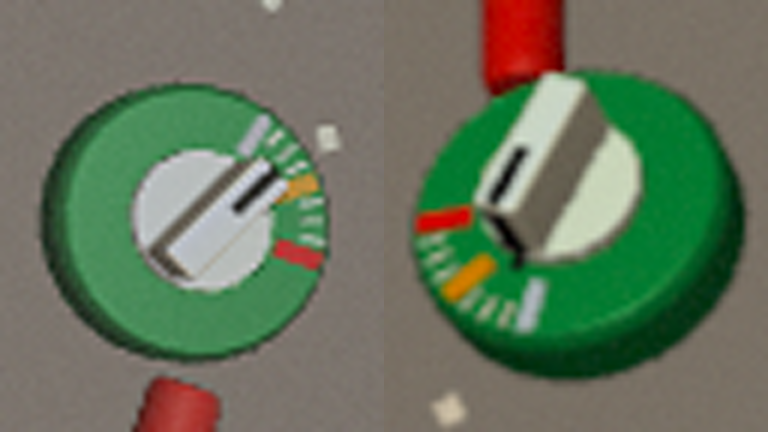

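The crops show the bar's top face. In the top tile its pointer end with the black line runs from (262,160) to (288,185) and its rear from (165,258) to (192,280). In the scene tile the pointer end runs from (480,200) to (520,215) and the rear from (548,72) to (585,85). The marks are white, orange and red, clockwise, and the red screwdriver lies close to the housing.

```bash
python3 - <<'E'
from h import *
T=lambda x,y:((x+.5)/6-.5+328,(y+.5)/6-.5+196)
S=lambda x,y:((x-384+.5)/6-.5+96,(y+.5)/6-.5+183)
pt,rt=T(275,172.5),T(178.5,269); ps,rs=S(500,207.5),S(566,78.5)
for n,a,b in(("ptr",pt,ps),("rear",rt,rs),("white",T(255,135),S(532,305))):
    print(n,[np.round(x,1) for x in cross(ray("top",a),ray("scene",b))])
for n,p,q in(("top",pt,rt),("scene",ps,rs)):
    A,B=plane(n,p,68),plane(n,q,68); print(n,A.round(1),B.round(1),((A+B)/2).round(1),np.linalg.norm(A-B),np.degrees(np.arctan2(*(A-B)[1::-1])))
m={"w":plane("top",T(255,135),32),"o":np.array([466.3,-265.7,32]),"r":np.array([444,-265.4,32])}
for i,a in((0,"top"),):
    c=cross(ray("top",T(226,221)),ray("scene",S(533,143)))[0]
    for k,v in m.items(): print(k,v.round(1),np.linalg.norm((v-c)[:2]),np.degrees(np.arctan2(*(v-c)[1::-1])))
im=cv2.imread("pics/top0.png");hsv=cv2.cvtColor(im,cv2.COLOR_BGR2HSV)
print("jar lid",plane("top",(261,159),85),"black",plane("top",(133,188),32))
for p in((364,262),(346,293),(340,325)):print("screwdriver",plane("top",p,10).round())
E
```

```text
ptr [array([ 469.8, -246.6,   63.7]), np.float64(0.7)]
rear [array([ 438.1, -214.7,   62.5]), np.float64(1.4)]
white [array([ 484.2, -252. ,   30.9]), np.float64(1.0)]
top [ 469.5 -245.6   68. ] [ 438.2 -212.4   68. ] [ 453.8 -229.    68. ] 45.56616176168345 -46.70393917897097
scene [ 472.8 -245.8   68. ] [ 441.7 -215.    68. ] [ 457.3 -230.4   68. ] 43.78524195886712 -44.72555700760802
w [ 484.2 -251.2   32. ] 36.61745284558161 -33.78442112127254
o [ 466.3 -265.7   32. ] 37.076234273795485 -70.25960937945989
r [ 444.  -265.4   32. ] 35.95233868194346 -105.78022814376082
jar lid [595.61589639 -24.1757822   85.        ] black [545.28678677 235.51463291  32.        ]
screwdriver [ 394. -241.   10.]
screwdriver [ 332. -201.   10.]
screwdriver [ 269. -187.   10.]
```

The rows are not in the units I measure in: shifts go in shares of 60 cm and turns go in shares of 4 rad. I convert before sending: 22 mm / 600 = 0.0367, 3.6 mm / 600 = 0.006.

```bash
echo '{"offsets":[[0, 0, 0, 0.0367, -0.0267, 0.006, 1], [0, 0, 0, 0.0367, -0.0267, 0.006, 1], [0, 0, 0, 0.0367, -0.0267, 0.006, 1], [0, 0, 0, 0.0367, -0.0267, 0.006, 1], [0, 0, 0, 0.0367, -0.0267, 0.006, 1]]}' | python3 steer.py 30
echo '{"offsets":[[0, 0, 0, 0.0367, -0.0267, 0.006, 1], [0, 0, 0, 0.0367, -0.0267, 0.006, 1], [0, 0, 0, 0.0367, -0.0267, 0.006, 1], [0, 0, 0, 0.0367, -0.0267, 0.006, 1], [0, 0, 0, 0.0367, -0.0267, 0.006, 1]]}' | python3 steer.py
echo '{"offsets":[[0, 0, 0, 0.0367, -0.0267, 0.006, 1], [0, 0, 0, 0.0367, -0.0267, 0.006, 1], [0, 0, 0, 0.0367, -0.0267, 0.006, 1], [0, 0, 0, 0.0367, -0.0267, 0.006, 1], [0, 0, -0.0275, 0, 0, 0, 1]]}' | python3 steer.py
echo '{"offsets":[[0, 0, -0.0275, 0, 0, 0, 1], [0, 0, -0.0275, 0, 0, 0, 1], [0, 0, -0.0275, 0, 0, 0, 1], [0, 0, -0.0275, 0, 0, 0, 1], [0, 0, -0.0275, 0, 0, 0, 1]]}' | python3 steer.py
echo '{"offsets":[[0, 0, -0.0275, 0, 0, 0, 1], [0, 0, -0.0275, 0, 0, 0, 1], [0, 0, -0.0275, 0, 0, 0, 1], [0, 0, -0.0275, 0, 0, 0, 1], [0, 0, -0.0275, 0, 0, 0, 1]]}' | python3 steer.py
echo '{"offsets":[[0, 0, -0.0275, 0, 0, 0, 1], [0, 0, -0.0275, 0, 0, 0, 1], [0, 0, -0.0275, 0, 0, 0, 1], [0, 0, -0.0275, 0, 0, 0, 1], [0, 0, -0.0275, 0, 0, 0, 1]]}' | python3 steer.py
echo '{"offsets":[[0, 0, -0.0275, 0, 0, 0, 1], [0, 0, 0, 0, 0, 0, 1], [0, 0, 0, 0, 0, 0, 1]]}' | python3 steer.py
python3 - <<'E'
from h import *
s=r.sense();print(s["eef_pos"],s["tcp_rot"],s["qpos"])
P=r.camera_params("wrist");im=r.grab_frame("wrist")[:,:,::-1].copy();cv2.imwrite("pics/w1.png",im)
import pickle;pickle.dump(P,open("w1.pkl","wb"))
E
```

```text
clock: 0.52
eef_pos: [334.9, -442.7, 231.5]
tcp_rot: [-3.141, 0.0, 0.446]
contact_force: [0.2, 0.5, -0.2]
opening: 1.002
grasp_force: 0.0
clock: 0.93
eef_pos: [399.6, -322.9, 213.6]
tcp_rot: [-3.141, 0.0, 0.447]
contact_force: [1.7, 0.1, -0.4]
opening: 0.999
grasp_force: 0.0
clock: 1.35
eef_pos: [452.0, -225.1, 198.7]
tcp_rot: [-3.14, -0.0, 0.555]
contact_force: [-0.1, -1.2, -0.4]
opening: 1.002
grasp_force: 0.0
clock: 1.77
eef_pos: [450.8, -228.4, 199.3]
tcp_rot: [-3.141, -0.0, 1.112]
contact_force: [0.5, 0.0, 0.3]
opening: 0.998
grasp_force: 0.0
clock: 2.18
eef_pos: [450.8, -228.4, 199.3]
tcp_rot: [-3.141, -0.0, 1.662]
contact_force: [0.7, -0.8, -0.0]
opening: 1.003
grasp_force: 0.0
clock: 2.6
eef_pos: [450.8, -228.4, 199.3]
tcp_rot: [-3.141, -0.001, 2.212]
contact_force: [0.1, -0.1, 0.3]
opening: 1.0
grasp_force: 0.0
clock: 2.85
eef_pos: [450.9, -228.5, 199.4]
tcp_rot: [-3.141, -0.0, 2.313]
contact_force: [-0.6, 0.3, 0.4]
opening: 1.001
grasp_force: 0.0
[ 450.85601351 -228.46145756  199.37628192] [-3.14144955e+00 -4.63158267e-04  2.31337381e+00] [-4.72000976e-01  2.27006662e-01  1.93519074e+00  3.29964385e-05
  9.79879233e-01 -1.21459688e+00]
```

View pics/w1.png

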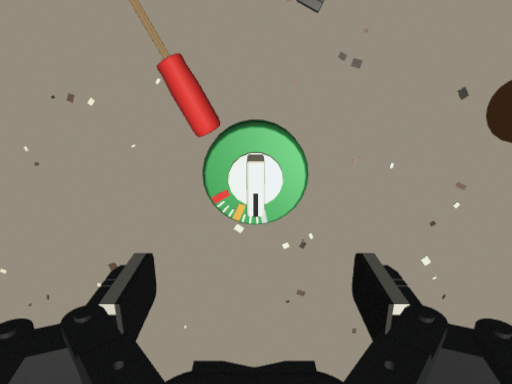

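The wrist view shows the bar nearly aligned, with its top face at x 247–265, y 161–217. The orange mark is at (239,212) and the red mark at (221,197). I'll refine the axis from this image.

```bash
python3 - <<'E'
from h import *
import pickle;P=pickle.load(open("w1.pkl","rb"))
im=cv2.imread("pics/w1.png");hsv=cv2.cvtColor(im,cv2.COLOR_BGR2HSV)
h=hsv.astype(int)
# brighter (top) face of the housing
g=((h[...,0]>50)&(h[...,0]<85)&(h[...,1]>100)).astype(np.uint8)
c=max(cv2.findContours(g,0,1)[0],key=cv2.contourArea);print("green V pct",np.percentile(h[...,2][g>0],[5,25,50,75,95]))
g2=g*(h[...,2]>np.percentile(h[...,2][g>0],50)*.85).astype(np.uint8)
c=max(cv2.findContours(g2,0,1)[0],key=cv2.contourArea);e=cv2.fitEllipse(cv2.convexHull(c));print(e,plane(0,e[0],32,P))
for p in((256.5,161),(256.5,217),(256.5,189)): print(plane(0,p,68,P).round(1))
w=((h[...,1]<60)&(h[...,2]>190)).astype(np.uint8);w[:140]=0;w[225:]=0;w[:,:200]=0;w[:,310:]=0
c=max(cv2.findContours(w,0,1)[0],key=cv2.contourArea);e=cv2.fitEllipse(c);print("disc",e,plane(0,e[0],40,P))
for p in((221,197),(239,212),(263,217)): print("mark",plane(0,p,32,P).round(1))
print(ray(0,(256,190),P))
cv2.imwrite("pics/w1c.png",cv2.resize(im[115:230,195:315],None,fx=5,fy=5,interpolation=cv2.INTER_CUBIC))
E
```

```text
green V pct [ 77.   171.   186.   200.25 209.  ]
((255.44894409179688, 174.77151489257812), (95.6424789428711, 99.2099609375), 91.79300689697266) [ 452.62418103 -228.69844832   32.        ]
[ 439. -213.   68.]
[ 470.2 -246.9   68. ]
[ 454.2 -229.5   68. ]
disc ((255.53143310546875, 184.04660034179688), (52.301666259765625, 61.501686096191406), 172.3839111328125) [ 456.786408   -233.17511644   40.        ]
mark [ 443.8 -264.9   32. ]
mark [ 465.4 -264.8   32. ]
mark [ 484.9 -253.6   32. ]
(array([ 397.70144393, -171.00175565,  322.49310899]), array([ 0.21238707, -0.22192866, -0.95165088]))
```

View pics/w1c.png

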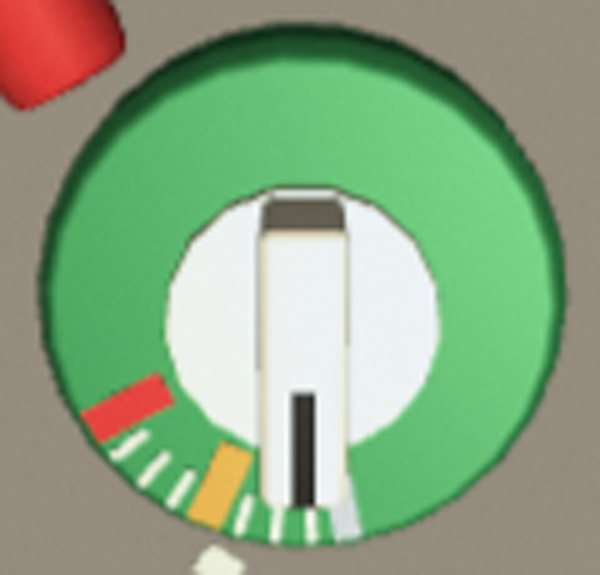

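The axis is about (454,-229) and the dial is at about 0.20 rad. The tool is already aligned with the bar, so I'll descend and grip lightly.

To row units: 28 mm / 600 = 0.0467, -2.5 mm / 600 = -0.0042.

```bash
echo '{"offsets":[[0, 0, 0, -0.0042, 0.0033, 0.0333, 1], [0, 0, 0, 0, 0, 0.0467, 1], [0, 0, 0, 0, 0, 0.0467, 1], [0, 0, 0, 0, 0, 0.0467, 1], [0, 0, 0, 0, 0, 0.025, 1]]}' | python3 steer.py 25
echo '{"offsets":[[0, 0, 0, 0, 0, 0.0167, 1], [0, 0, 0, 0, 0, 0.0067, 1], [0, 0, 0, 0, 0, 0, 1], [0, 0, 0, 0, 0, 0, 0.5], [0, 0, 0, 0, 0, 0, 0.3]]}' | python3 steer.py
echo '{"offsets":[[0, 0, 0, 0, 0, 0, 0], [0, 0, 0, 0, 0, 0, 0], [0, 0, 0, 0, 0, 0, 0], [0, 0, 0, 0, 0, 0, 0], [0, 0, 0, 0, 0, 0, 0]]}' | python3 steer.py
echo '{"offsets":[[0, 0, 0, 0, 0, 0, 0], [0, 0, 0, 0, 0, 0, 0], [0, 0, 0, 0, 0, 0, 0], [0, 0, 0, 0, 0, 0, 0], [0, 0, 0, 0, 0, 0, 0]]}' | python3 steer.py
```

```text
clock: 3.32
eef_pos: [452.9, -228.3, 77.9]
tcp_rot: [-3.141, -0.003, 2.313]
contact_force: [-1.5, 0.4, 0.1]
opening: 1.004
grasp_force: 0.0
clock: 3.73
eef_pos: [455.0, -229.4, 67.6]
tcp_rot: [3.141, 0.002, 2.316]
contact_force: [-0.3, -1.0, 0.5]
opening: 0.746
grasp_force: 0.0
clock: 4.15
eef_pos: [453.9, -229.6, 67.1]
tcp_rot: [-3.141, 0.0, 2.317]
contact_force: [-4.4, -4.1, 7.2]
opening: 0.157
grasp_force: 27.8
clock: 4.57
eef_pos: [453.8, -229.6, 67.1]
tcp_rot: [-3.141, 0.0, 2.317]
contact_force: [-4.7, -3.2, 7.9]
opening: 0.156
grasp_force: 27.8
```

To row units: 0.1 rad / 4 = 0.025.

```bash
echo '{"offsets":[[0, 0, 0.025, 0, 0, 0, 0], [0, 0, 0.025, 0, 0, 0, 0], [0, 0, 0.025, 0, 0, 0, 0], [0, 0, 0.025, 0, 0, 0, 0], [0, 0, 0.025, 0, 0, 0, 0]]}' | python3 steer.py
echo '{"offsets":[[0, 0, 0.025, 0, 0, 0, 0], [0, 0, 0.025, 0, 0, 0, 0], [0, 0, 0.025, 0, 0, 0, 0], [0, 0, 0.025, 0, 0, 0, 0], [0, 0, 0.025, 0, 0, 0, 0]]}' | python3 steer.py
echo '{"offsets":[[0, 0, 0.02, 0, 0, 0, 0], [0, 0, 0.015, 0, 0, 0, 0], [0, 0, 0, 0, 0, 0, 0], [0, 0, 0, 0, 0, 0, 0], [0, 0, 0, 0, 0, 0, 0]]}' | python3 steer.py
python3 - <<'E'
from h import *
import pickle
s=r.sense();print(s["eef_pos"],s["tcp_rot"],s["wrist_torque"])
pickle.dump(r.camera_params("wrist"),open("w2.pkl","wb"))
a=r.grab_frame("wrist")[100:384,100:412,::-1];b=r.grab_frame("scene")[165:275,70:190,::-1]
b=cv2.resize(b,None,fx=3,fy=3,interpolation=cv2.INTER_CUBIC);a=cv2.resize(a,(int(312*330/284),330))
cv2.imwrite("pics/w2.png",np.hstack([a,b]))
E
```

```text
clock: 4.98
eef_pos: [454.1, -229.6, 67.1]
tcp_rot: [-3.141, 0.001, 1.812]
contact_force: [-3.4, -3.0, 6.9]
opening: 0.156
grasp_force: 27.7
clock: 5.4
eef_pos: [454.2, -229.6, 67.1]
tcp_rot: [3.141, 0.001, 1.312]
contact_force: [-2.7, -3.3, 5.9]
opening: 0.157
grasp_force: 27.6
clock: 5.82
eef_pos: [454.3, -229.7, 67.1]
tcp_rot: [3.141, 0.001, 1.177]
contact_force: [-2.3, -3.2, 5.6]
opening: 0.157
grasp_force: 27.6
[ 454.27977578 -229.65188372   67.13743251] [3.14083635e+00 7.56700353e-04 1.17693666e+00] [-0.59592927  0.34182185 -0.04441853]
```

View pics/w2.png

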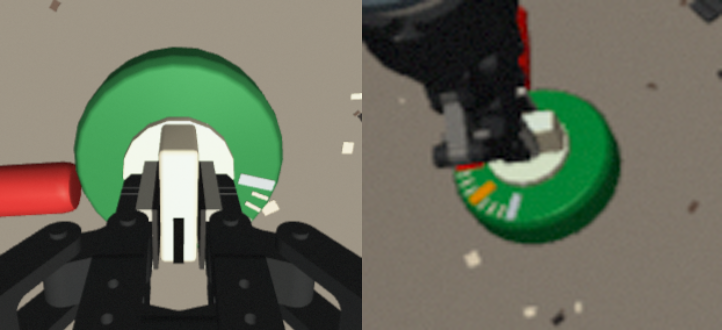

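The bar stays in the fingers, with its black line at tile (178,240) and the white mark at (256,182). I'll check the angle from that mark and add a little margin.

To row units: 0.04 rad / 4 = 0.01.

```bash
python3 - <<'E'
from h import *
import pickle;P=pickle.load(open("w2.pkl","rb"))
p=plane(0,(100+256/1.162,100+182/1.162),32,P);c=np.array([454.2,-229.6]);w=np.degrees(np.arctan2(*(p[:2]-c)[::-1]))
print(p,w,"dial",np.radians(w-(np.degrees(1.177)-180)))
E
echo '{"offsets":[[0, 0, 0.01, 0, 0, 0, 0], [0, 0, 0, 0, 0, 0, 0], [0, 0, 0, 0, 0, 0, 0], [0, 0, 0, 0, 0, 0, 0]]}' | python3 steer.py
python3 -c "
from rig import r;print(r.sense()['wrist_torque'],r.sense()['tcp_rot'])"
```

```text
[ 482.74767424 -251.60688921   32.        ] -37.627983954679586 dial 1.3078604426930376
clock: 6.25
eef_pos: [454.3, -229.7, 67.2]
tcp_rot: [3.141, 0.001, 1.137]
contact_force: [-2.6, -3.0, 5.2]
opening: 0.16
grasp_force: 27.6
[-0.58048976  0.39507795 -0.07551226] [3.14073976e+00 7.26064318e-04 1.13695797e+00]
```

To row units: -0.1 rad / 4 = -0.025.

```bash
echo '{"offsets":[[0, 0, -0.025, 0, 0, 0, 0], [0, 0, -0.025, 0, 0, 0, 0], [0, 0, -0.025, 0, 0, 0, 0], [0, 0, -0.025, 0, 0, 0, 0], [0, 0, -0.025, 0, 0, 0, 0]]}' | python3 steer.py
echo '{"offsets":[[0, 0, -0.025, 0, 0, 0, 0], [0, 0, -0.025, 0, 0, 0, 0], [0, 0, -0.0113, 0, 0, 0, 0], [0, 0, 0, 0, 0, 0, 0], [0, 0, 0, 0, 0, 0, 0]]}' | python3 steer.py
echo '{"offsets":[[0, 0, 0, 0, 0, 0, 0.5], [0, 0, 0, 0, 0, 0, 1], [0, 0, 0, 0, 0, 0, 1], [0, 0, 0, 0, 0, 0, 1], [0, 0, 0, 0, 0, 0, 1]]}' | python3 steer.py
echo '{"offsets":[[0, 0, 0, 0, 0, 0, 1], [0, 0, 0, 0, 0, -0.0333, 1], [0, 0, 0, 0, 0, -0.05, 1], [0, 0, 0, 0, 0, -0.05, 1], [0, 0, 0, 0, 0, -0.05, 1]]}' | python3 steer.py
echo '{"offsets":[[0, 0, 0, 0, 0, -0.0333, 1], [0, 0, 0, 0, 0, 0, 1], [0, 0, 0, 0, 0, 0, 1], [0, 0, 0, 0, 0, 0, 1], [0, 0, 0, 0, 0, 0, 1]]}' | python3 steer.py
python3 - <<'E'
from h import *
a=r.grab_frame("wrist")[115:230,195:315,::-1];cv2.imwrite("pics/w3.png",cv2.resize(a,None,fx=4,fy=4,interpolation=cv2.INTER_CUBIC))
s=r.sense();print(s["eef_pos"],s["tcp_rot"])
t=r.grab_frame("top")[:,:,::-1].copy();o=cv2.imread("pics/top0.png")
for n,(x,y) in(("jar",(261,163)),("black",(134,190))): print(n,np.abs(t[y-28:y+28,x-28:x+28].astype(int)-o[y-28:y+28,x-28:x+28]).mean())
E
```

```text
clock: 6.67
eef_pos: [454.1, -229.6, 67.1]
tcp_rot: [3.142, 0.001, 1.642]
contact_force: [-3.1, -3.5, 6.6]
opening: 0.16
grasp_force: 27.8
clock: 7.08
eef_pos: [454.0, -229.6, 67.1]
tcp_rot: [-3.141, 0.001, 1.882]
contact_force: [-4.5, -3.2, 6.5]
opening: 0.156
grasp_force: 27.8
clock: 7.5
eef_pos: [454.2, -228.9, 66.5]
tcp_rot: [-3.142, -0.0, 1.882]
contact_force: [-0.2, -0.2, 0.0]
opening: 0.856
grasp_force: 0.0
clock: 7.92
eef_pos: [453.8, -228.8, 177.6]
tcp_rot: [-3.141, -0.001, 1.882]
contact_force: [1.2, -0.8, -0.1]
opening: 1.003
grasp_force: 0.0
clock: 8.33
eef_pos: [453.4, -228.6, 195.3]
tcp_rot: [-3.14, -0.002, 1.882]
contact_force: [0.2, 0.2, -0.2]
opening: 0.997
grasp_force: 0.0
[ 453.44459591 -228.6466357   195.27337862] [-3.13990906e+00 -1.67924855e-03  1.88178070e+00]
jar 3.5555909863945576
black 3.515625
```

View pics/w3.png

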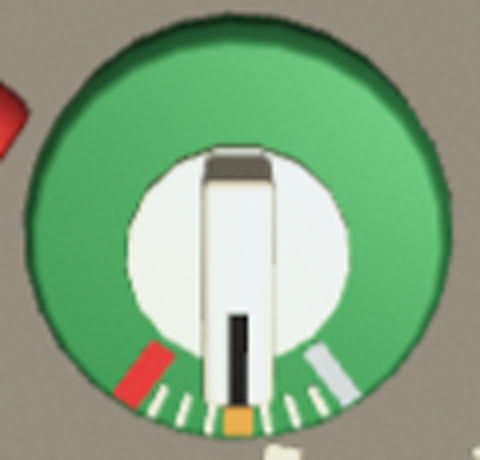

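The black line at (238,360) points straight at the orange mark at (238,420). The jar and black timer areas are unchanged apart from noise, and the gripper is clear.

```bash
python3 -c "
from rig import r;print(r.sign_off())"
```

```text
the job is handed in; nothing more can be done
None
```

I wound the green dial to about 1.35–1.38 rad, past the red mark at 1.257, then turned it back to the orange four-minute mark and let go; the final pictures show it on the mark and the black timer and jar unmoved, and the job is handed in with no verdict returned.

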